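# Mount the tube reader on its keyhole studs

### The arm

A 6-joint arm with a two-finger parallel gripper is mounted at the origin on the work surface. World frame = base frame: x ahead of the robot, y to its left, z up, the work surface at z = 0. Lengths are in mm, angles in degrees, forces in N, time in s.
With the tool pointing down it reaches from about 350 to 850 mm from the base axis. Payload 8.1 kg.
Tool frame: the origin (TCP) lies at the very end of the fingers, on their centre line; the grasp point (between the pads) lies 19 mm behind it; z points along the fingers, y is the line along which they close (so a half turn about z gives the same grasp; the last joint's range is limited). The gripper opens to 85 mm and grips with 20 to 120 N. Pads are 22 mm wide; open, the fingers measure 114 mm over their backs; the gripper's body (76 mm by 85 mm) begins 54 mm behind the grasp point. The pads swing forward as they close: fully open they stand 13 mm farther back than shut.
Start: joints at [-4.893, 7.471, 85.268, -0, 87.261, -4.893], TCP at [600.004, 0.022, 231.292] pointing down, gripper open.
Joint ranges: [-169.43, 169.43], [-51.17, 129.36], [1.28, 143.12], [-76.62, 256.62], [0, 156.53], [-152.29, 152.29]. Speed limits (degrees/s): [136.94, 136.94, 159.86, 180, 180, 180].

### API

Orientations are given as [roll, pitch, yaw] about the fixed x, y, z axes, in that order (R = Rz(yaw) Ry(pitch) Rx(roll)).
In Python, from bench import r gives the robot as it stands.
- The arm moves only by the shell command python3 -m jog 'ROWS' [FORCE]. ROWS is JSON, a list of rows, each a list of 7 numbers: the turn, a rotation vector about the tool's x, y, z in degrees, then the shift along the tool's x, y, z in mm, then the closure, from -1 (fully open) to 1 (shut), so that 0 is half open. A call has 1 to 5 rows; each row shifts and turns the commanded pose from where the row before left it, along the tool's axes as they then stand; what a row does not reach is not made up. A row lasts 1/10 s, in which the tool goes at most 50 mm and 8.59 degrees, less where a joint would pass 70% of its speed; a pose out of reach is approached as far as the arm can. A call is refused whole if a number of a shift passes 50 or a number of a turn 8.59, either way. A call with a gripper value outside its range is refused whole. The fingers move at their own pace and stop on an object; FORCE is the grip in N (left out, the last holds). Time passes only in rows, so rows that do not move let the fingers close. It gives the time, the measured TCP pose, the force, the opening and the grip force at its end, in the units of the state.
- r.sense(): the state, without advancing time (a new reading comes with each control period).
- r.snapshot(name): name is "scene" or "side" or "wrist"; returns a dict with "pixels" (420x560x3 uint8, red, green, blue), "fx", "fy", "cx", "cy" (pixels), "k1" (the pictures are not rectified: a ray, as slopes to the right and down, at radius r is drawn at 1 + k1 r^2 times it, then the intrinsics apply), "world_to_cam" (4x4, takes a point from world to camera coordinates); the wrist camera has in their place "hand_eye" (4x4, takes a point from camera to tool coordinates, whose origin is the TCP and whose axes are the flange's). Camera axes: x right, y up, looking along -z (the intrinsics and any distortion apply to the point x, -y, -z); pixel columns grow to the right and rows downward; lengths in mm; the calibration is good to about 2 mm. A picture is of the moment at which its call begins: read the wrist's pose just before it. There is no depth.
- r.hand_in(): hands the job in; it is judged then, once.
The state is a dict: "time": time; "joint_pos": joint angles; "qd": joint speeds; "joint_efforts": joint torques, N m; "tool_pos": TCP position; "tcp_rot": TCP orientation; "ft_force": force on the tool from outside, world axes, zero at the start; "wrist_torque": the same for the moment, N m; "finger_gap": finger opening in mm; "grip_force": force on a finger pad.
Only numpy, scipy, OpenCV 4.12 (cv2) and the standard library are available. Lean on these libraries where they do the work, as an engineer would, in place of code of your own. Each camera call takes 0.05 s, during which the arm holds its last target. There are 200 camera calls.

### The job

Pick up the tube reader and mount it on the sloping stand: slip the two keyholes of its orange plate over the two headed studs until the plate lies on the deck, then slide it down the slope until it is fully home behind the heads and has pushed the green seat flag in, and let go. The stud bar's position up and down the slope is adjustable and is not measured, so feel for the studs gently (never more than 30 N between reader and stand). Do not disturb the other things on the bench.

Things in the scene. Friction and masses are not known exactly. Their poses are not given: they have to be found in the camera images.
- reader_block (a point): Centre of the grey reader block, the part to grasp: 36 (x) x 36 (y) x 50 mm (z), dark window with a red line on its -x side, standing on an orange plate 5 mm thick; this point is 30 mm above the plate's underside. Weighs 0.2 to 0.4 kg, starts flat on the bench. x points to the plate's upper edge, y across, z away from the plate. Plate: x -50 to +38, y -55 to +55 mm from here.
- keyholes (a point): Point half-way between the two entry holes, on the plate's underside (8 mm to -x of the block's centre); axes as the block's. Each keyhole, at y = -32 and +32 mm, is an entry hole 20 mm across and 19 mm along x, centred at x = 0 here, running on towards +x in a slot 9 mm wide that ends 21 mm from the entry's centre. When home, the stud necks stand in the ends of the slots, at x = 18 mm.
- deck: White sloping deck of the stand, 190 (x) x 170 (y) mm, rigid and flat; origin in the middle of its top face. x points up the slope (20 degrees above level), y across, z square out of the face. The mounted reader's axes point the same way as these. Two steel studs stand up along z, on a blue bar: neck 6 mm thick, head 16 mm wide, its underside 8 mm and its domed top 13 mm above the deck.
- slots_middle (a point): Middle of the bar's adjusting slots, on the deck's face; axes as the deck's. The studs stand at y = -32 and +32 mm, both at the same x, anywhere from -16 to +16 mm: clamped firmly, different each time, not measured. A plate resting on the heads has its underside 13 mm above the deck; over the studs it goes down to 0, and from there slides 18 mm towards -x under the heads, 3 mm play, to a hard stop.
- seat_flag (a joint): Green block (8 x 24 x 10 mm) on the bar, down the slope from the studs, in the middle; its travel in m. 0: out, as it starts. The lower edge of the plate meets it about half-way through the slide and pushes it down the slope against a weak spring (under 1 N); about 0.010 when the plate is fully home; it springs back when not pushed.
- tube_rack: White rack of red and purple capped tubes, 75 x 215 x 96 mm; leave alone. Origin under its centre.
- stapler: Grey and black stapler, 145 x 36 x 43 mm; leave alone. Origin under its centre.
- note_pad: Yellow note pad, 76 x 76 x 12 mm; leave alone. Origin under its centre.
- specimen_jar: Jar with yellow lid, 56 mm across, 65 mm tall; leave alone. Origin under its centre.
- mouse: Black computer mouse, 62 x 100 x 26 mm; leave alone. Origin under its centre.
- cap_holder: Small white holder with one yellow and two red caps, 50 x 90 x 50 mm; leave alone. Origin under its centre.
Mind the look-alikes: they are no part of the job. Leave any pink look-alike of the part that bears reader_block alone. What is shaped like the part that bears deck but brown is not meant.

How it is judged (in metres and radians):
On the way, in this order (a step that is already met when the one before it is completed fails the run):
1. the plate is over both studs and down on the deck, not yet slid home (y of reader_block in the frame of deck between -0.004 and 0.004 m and z of reader_block in the frame of deck between 0.026 and 0.0335 m and angle between the z axis of reader_block and the z axis of deck, either way round below 0.07 rad and angle between the x axis of reader_block and the x axis of deck, either way round below 0.09 rad and x of reader_block in the frame of deck between -0.028 and 0.028 m and value of joint seat_flag below 0.004 m), for 0.05 s.
2. the plate has been slid down behind the heads and has pushed the seat flag in (y of reader_block in the frame of deck between -0.004 and 0.004 m and z of reader_block in the frame of deck between 0.026 and 0.0335 m and angle between the z axis of reader_block and the z axis of deck, either way round below 0.07 rad and angle between the x axis of reader_block and the x axis of deck, either way round below 0.09 rad and x of reader_block in the frame of deck between -0.028 and 0.028 m and value of joint seat_flag above 0.0065 m), for 0.1 s.
At the end, for the whole second after the job is handed in: The reader's plate lies on the deck (underside within 3.5 mm of it, turned less than 0.07 rad out of flat and 0.09 rad in its plane, within 4 mm sideways of the middle), slid down behind both heads with the seat flag pushed in by more than 6.5 mm, at rest (all of step 2 and linear speed of reader below 0.01 m/s); the robot touches nothing.
It fails at once if more than 30 N between the reader and the stand (contact force between reader and stand above 30 N).
It fails at once if another thing on the bench is pushed away by more than 25 mm (distance of any of tube_rack, stapler, note_pad, specimen_jar, mouse, cap_holder from where it was at the start of the episode above 0.025 m).
It also fails if it takes over 72 s, if anything falls off the work surface, if the arm or the gripper's body presses on something with over 40 N, if the wrist force passes 120 N, or if a joint passes its speed limit or range.

## Working session

There is one attempt and no reset: what is moved stays moved. The work goes in short steps, Python scripts to look and compute and a shell command to move; the robot and the scene stay as the last step left them, time stands still between calls to the robot, and variables do not carry over. Pictures are saved under pics/ and viewed, at most 10 in all, crops included, and the job is handed in when it is done.

```bash
ls; mkdir -p pics
python3 - <<'E'
from bench import r
import cv2,numpy as np
for n in ["scene","side"]:
    s=r.snapshot(n); cv2.imwrite(f"pics/{n}0.png",s["pixels"][:,:,::-1]); 
    print(n,s["fx"],s["fy"],s["cx"],s["cy"],s["k1"],np.round(s["world_to_cam"],4).tolist())
s=r.snapshot("wrist"); print({k:(np.round(v,3).tolist()) for k,v in s.items() if k!="pixels"})
print(r.sense())
E
```

```text
pics
scene 424.65470038469783 424.65470038469783 278.66443947888337 213.8952393194559 -0.010691927903775964 [[-0.1469, 0.989, 0.0191, 52.9377], [-0.6647, -0.1129, 0.7385, 295.3661], [0.7325, 0.0958, 0.674, -1702.7412], [0.0, 0.0, 0.0, 1.0]]
side 489.1122280721323 489.1122280721323 279.37021331448227 212.30449047799925 -0.05834402424016013 [[0.7175, -0.6963, 0.0179, -341.1554], [0.4827, 0.5156, 0.7079, -284.9437], [-0.5021, -0.4993, 0.7061, -1179.3439], [0.0, 0.0, 0.0, 1.0]]
{'fx': 290.091, 'fy': 290.091, 'cx': 279.248, 'cy': 208.066, 'k1': -0.04, 'hand_eye': [[0.001, 0.958, 0.285, 71.878], [1.0, -0.001, 0.0, 0.765], [0.0, 0.285, -0.958, -143.214], [0.0, 0.0, 0.0, 1.0]]}
{'time': 0.15, 'joint_pos': array([-4.89346725e+00,  7.50685564e+00,  8.53176680e+01,  6.97726862e-04,
        8.72612118e+01, -4.89371588e+00]), 'qd': array([-0.04262009, -0.07756462, -0.12640719, -0.05165963,  0.03170036,
        0.01722115]), 'joint_efforts': array([ 1.01583330e-03, -5.70061326e+01, -5.01160097e+01, -1.39109225e-04,
        9.69119486e-03, -7.10949371e-05]), 'tool_pos': array([5.99557866e+02, 6.03800495e-02, 2.30441733e+02]), 'tcp_rot': array([-1.79914637e+02, -8.00822191e-03,  9.00002088e+01]), 'ft_force': array([-4.14415170e-04, -2.48254668e-01, -8.70503673e-01]), 'wrist_torque': array([ 0.03626584, -0.01958411, -0.00204118]), 'grip_force': 0.0, 'finger_gap': 85.4385132046844}
```

View pics/scene0.png

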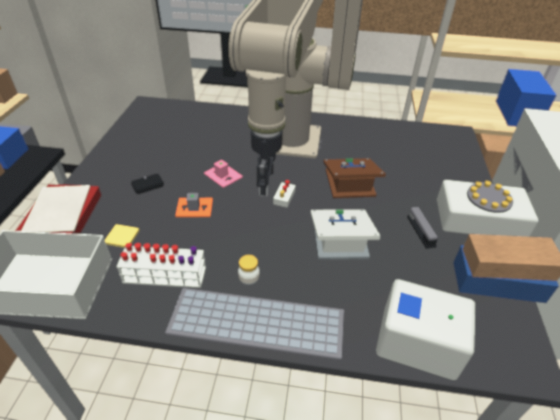

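View pics/side0.png

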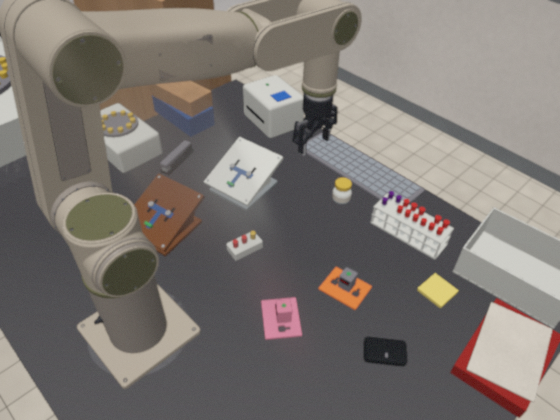

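Candidates for the reader: the orange plate (scene 194,206 / side 347,283) or the pink look-alike (222,174 / 283,315), so I take the orange one. For the stand: white (343,230 / 245,172) or brown (352,175 / 168,210), so I take the white one. I'll check both choices in one close crop.

```bash
cat > h.py <<'E'
import numpy as np, cv2
from scipy.spatial.transform import Rotation as Ro
def cam(s,pose=None):
    if "world_to_cam" in s: c2w=np.linalg.inv(s["world_to_cam"])
    else:
        T=np.eye(4); T[:3,:3]=Ro.from_euler('xyz',pose["tcp_rot"],degrees=True).as_matrix(); T[:3,3]=pose["tool_pos"]
        c2w=T@s["hand_eye"]
    return dict(c2w=c2w,**{k:s[k] for k in("fx","fy","cx","cy","k1")})
def K(c): return np.array([[c["fx"],0,c["cx"]],[0,c["fy"],c["cy"]],[0,0,1.]]),np.array([c["k1"],0,0,0.])
def rays(c,px):
    k,d=K(c); u=cv2.undistortPoints(np.float64(px).reshape(-1,1,2),k,d).reshape(-1,2)
    v=np.c_[u[:,0],-u[:,1],-np.ones(len(u))]@c["c2w"][:3,:3].T
    return c["c2w"][:3,3],v/np.linalg.norm(v,axis=1)[:,None]
def onplane(c,px,p0,n):
    o,v=rays(c,px); return o+v*((np.dot(p0,n)-o@n)/(v@n))[:,None]
def proj(c,P):
    q=np.c_[np.atleast_2d(P),np.ones(len(np.atleast_2d(P)))]@np.linalg.inv(c["c2w"])[:3].T
    k,d=K(c); return cv2.projectPoints(q*[1,-1,-1],np.zeros(3),np.zeros(3),k,d)[0].reshape(-1,2)
def tri(cs,pxs):
    A=np.zeros((3,3));b=np.zeros(3);L=[]
    for c,p in zip(cs,pxs):
        o,v=rays(c,[p]); M=np.eye(3)-np.outer(v[0],v[0]); A+=M;b+=M@o; L.append((o,M))
    x=np.linalg.solve(A,b); return x,[round(float(np.linalg.norm(M@(x-o))),1) for o,M in L]
E
python3 - <<'E'
from bench import r
from h import *
S={n:r.snapshot(n) for n in("scene","side")}
cs={n:cam(s) for n,s in S.items()}
tiles=[]
for n,b in (("scene",(165,175,225,220)),("side",(310,250,390,310)),("scene",(300,195,390,262)),("side",(195,130,295,205))):
    p=S[n]["pixels"][b[1]:b[3],b[0]:b[2],::-1]; tiles.append(cv2.resize(p,(400,300),interpolation=cv2.INTER_CUBIC))
cv2.imwrite("pics/crops.png",np.vstack([np.hstack(tiles[:2]),np.hstack(tiles[2:])]))
for n,s in S.items():
    hsv=cv2.cvtColor(s["pixels"],cv2.COLOR_RGB2HSV)
    m=cv2.inRange(hsv,(5,190,120),(18,255,255))
    N,l,st,ce=cv2.connectedComponentsWithStats(m)
    print(n,[(st[i].tolist()) for i in range(1,N) if st[i,4]>60])
    i=1+st[1:,4].argmax(); ys,xs=np.where(l==i)
    P=onplane(cs[n],np.c_[xs,ys],np.array([0,0,5.]),np.array([0,0,1.]))
    print(cv2.minAreaRect(P[:,:2].astype(np.float32)))
    # white deck
    b={"scene":(300,200,390,262),"side":(195,130,295,210)}[n]
    m=np.zeros(hsv.shape[:2],np.uint8); m[b[1]:b[3],b[0]:b[2]]=cv2.inRange(hsv,(0,0,205),(180,40,255))[b[1]:b[3],b[0]:b[2]]
    c=max(cv2.findContours(m,0,2)[0],key=cv2.contourArea); h=cv2.convexHull(c)
    print(cv2.contourArea(h),cv2.approxPolyDP(h,4,True).reshape(-1,2).tolist())
E
```

```text
scene []Traceback (most recent call last):
  File "<stdin>", line 14, in <module>
ValueError: attempt to get argmax of an empty sequence
```

View pics/crops.png

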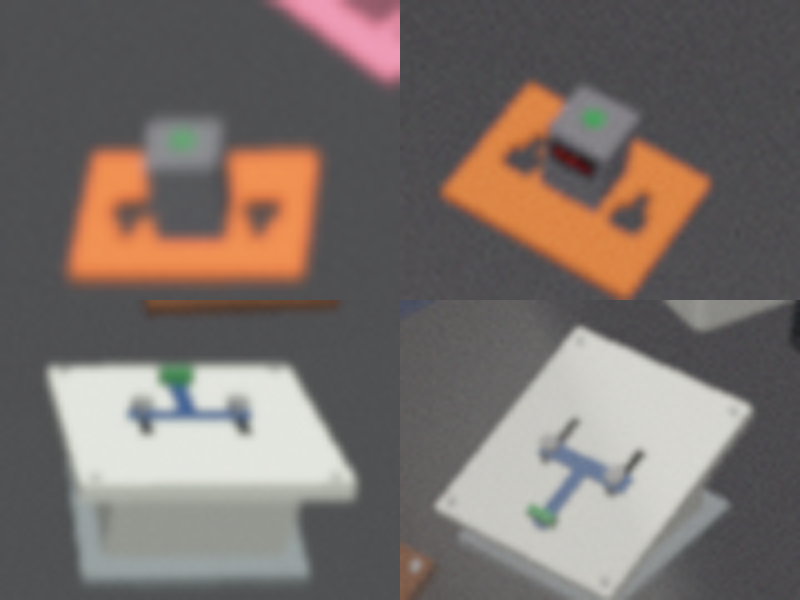

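The crops confirm the choices. The reader's slots point away from the robot and its window faces the robot, so its x is about world +x. The stand's flag is on the robot side, so the slope rises away from the robot.

```bash
cat > m.py <<'E'
from bench import r
from h import *
S={n:r.snapshot(n) for n in("scene","side")}
cs={n:cam(s) for n,s in S.items()}
for n,s in S.items():
    hsv=cv2.cvtColor(s["pixels"],cv2.COLOR_RGB2HSV)
    b={"scene":(165,175,225,220),"side":(310,250,390,310)}[n]
    m=np.zeros(hsv.shape[:2],np.uint8); m[b[1]:b[3],b[0]:b[2]]=cv2.inRange(hsv,(4,110,100),(20,255,255))[b[1]:b[3],b[0]:b[2]]
    ys,xs=np.where(m>0)
    P=onplane(cs[n],np.c_[xs,ys],np.array([0,0,5.]),np.array([0,0,1.]))
    print(n,len(xs),cv2.minAreaRect(P[:,:2].astype(np.float32)))
    b={"scene":(300,200,390,262),"side":(195,130,295,210)}[n]
    m=np.zeros(hsv.shape[:2],np.uint8); m[b[1]:b[3],b[0]:b[2]]=cv2.inRange(hsv,(0,0,190),(180,45,255))[b[1]:b[3],b[0]:b[2]]
    c=max(cv2.findContours(m,0,2)[0],key=cv2.contourArea); h=cv2.convexHull(c)
    print(cv2.contourArea(h),cv2.approxPolyDP(h,3,True).reshape(-1,2).tolist())
# corners read by eye in the crops (crop scale): scene x=300+u*90/400,y=195+v*67/300 ; side x=195+u/4,y=130+v/4
sc=lambda u,v:(300+u*.225-.5,195+(v-300)*67/300-.5)
sd=lambda u,v:(195+(u-400)/4-.5,130+(v-300)/4-.5)
pts={"low_right(-y)":((48,367),(436,506)),  "lowx,+y":((292,367),(580,328)),
 "hix -y":((76,485),None),"hi +y":((355,483),(752,408)),"stud a":((143,404),(548,448)),"stud b":((238,406),(612,478))}
for k,(a,b) in pts.items(): print(k,a and np.round(sc(*a),1),b and np.round(sd(*b),1))
E
python3 m.py
```

```text
scene 550 ((459.8076477050781, -265.52880859375), (98.77786254882812, 116.19300842285156), 9.72826099395752)
1486.0 [[378, 233], [319, 236], [312, 211], [364, 211]]
side 965 ((458.9477844238281, -262.6219482421875), (94.66841888427734, 114.37244415283203), 10.225626945495605)
2649.0 [[239, 138], [281, 157], [246, 203], [206, 181]]
low_right(-y) [310.3 209.5] [203.5 181. ]
lowx,+y [365.2 209.5] [239.5 136.5]
hix -y [316.6 235.8] None
hi +y [379.4 235.4] [282.5 156.5]
stud a [331.7 217.7] [231.5 166.5]
stud b [353.  218.2] [247.5 174. ]
```

```bash
cat >> m.py <<'E'
print('---')
Q={"lo-":((310.5,209.5),(246.5,204)),"lo+":((365,209.5),(204,181)),"hi+":((379.4,235),(239.5,136.5)),"hi-":((317,235.8),(282.5,156.5)),
"stud-":((331.7,217),(247.5,173.5)),"stud+":((353.5,217.5),(231.5,165.5)),"flag":((338.7,211.3),(230.,184.))}
X={}
for k,v in Q.items():
    X[k],e=tri([cs["scene"],cs["side"]],v); print(k,np.round(X[k],1),e)
print("yaw",np.degrees(np.arctan2(*(X["lo+"]-X["lo-"])[:2][::-1]))-90,np.degrees(np.arctan2(*(X["hi+"]-X["hi-"])[:2][::-1]))-90,np.degrees(np.arctan2(*(X["stud+"]-X["stud-"])[:2][::-1]))-90)
d=(X["hi+"]+X["hi-"]-X["lo+"]-X["lo-"])/2; print(np.linalg.norm(d),np.degrees(np.arctan2(d[1],d[0])),np.degrees(np.arcsin(d[2]/np.linalg.norm(d))))
print("centre",sum(X[k] for k in("lo-","lo+","hi+","hi-"))/4, "studs",(X["stud+"]+X["stud-"])/2, np.linalg.norm(X["stud+"]-X["stud-"]))
E
python3 m.py | sed 1,/---/d
```

```text
lo- [452.5 114.6  44.1] [1.0, 1.0]
lo+ [424.7 282.7  43.7] [0.7, 0.7]
hi+ [598.6 312.2 108.6] [0.3, 0.3]
hi- [628.3 144.7 108. ] [1.6, 1.6]
stud- [517.2 181.1  81.8] [1.5, 1.5]
stud+ [507.3 244.6  80.4] [1.1, 1.1]
flag [463.4 201.4  59.4] [0.9, 0.9]
yaw 9.404874431730363 10.062095687854182 8.804410424778595
188.734768633348 9.671011616005845 19.938615208715582
centre [526.02668986 213.52700083  76.12159463] studs [512.23164217 212.85119392  81.12703664] 64.32360793603938
```

```bash
A='[[0,0,0,-26,-13.5,8,-1],[0,0,0,-26,-13.5,8,-1],[0,0,0,-26,-13.5,8,-1],[0,0,0,-26,-13.5,8,-1],[0,0,0,-26,-13.5,8,-1]]'
python3 -m jog '[[0,0,0,-26,-13.5,8,-1],[0,0,0,-26,-13.5,8,-1],[0,0,0,-26,-13.5,8,-1],[0,0,0,-26,-13.5,8,-1],[0,0,0,-26,-13.5,8,-1]]'
python3 -m jog '[[0,0,0,-26,-13.5,8,-1],[0,0,0,-26,-13.5,8,-1],[0,0,0,-26,-13.5,8,-1],[0,0,0,-26,-13.5,8,-1],[0,0,0,-26,-13.5,8,-1]]'
python3 -m jog '[[0,0,-5,0,0,0,-1],[0,0,-5,0,0,0,-1],[0,0,0,0,0,0,-1],[0,0,0,0,0,0,-1]]'
python3 - <<'E'
from bench import r
from h import *
p=r.sense(); s=r.snapshot("wrist"); c=cam(s,p)
cv2.imwrite("pics/w1.png",s["pixels"][:,:,::-1])
print(p["tool_pos"],p["tcp_rot"])
hsv=cv2.cvtColor(s["pixels"],cv2.COLOR_RGB2HSV); m=cv2.inRange(hsv,(4,110,90),(20,255,255))
N,l,st,ce=cv2.connectedComponentsWithStats(m); print([x.tolist() for x in st[1:] if x[4]>100])
i=[i for i in range(1,N) if st[i,4]>300]; ys,xs=np.where(np.isin(l,i))
P=onplane(c,np.c_[xs,ys],np.array([0,0,5.]),np.array([0,0,1.]))
print(cv2.minAreaRect(P[:,:2].astype(np.float32)))
E
```

```text
time: 0.95
tool_pos: [531.9, -130.9, 191.1]
tcp_rot: [180.0, 0.0, 90.0]
ft_force: [-0.3, -0.9, -0.7]
finger_gap: 85.1
grip_force: 0.0
time: 1.45
tool_pos: [464.4, -261.0, 151.2]
tcp_rot: [180.0, 0.0, 90.0]
ft_force: [0.8, 0.2, -0.1]
finger_gap: 85.2
grip_force: 0.0
time: 1.85
tool_pos: [465.1, -260.0, 151.4]
tcp_rot: [180.0, 0.0, 99.9]
ft_force: [0.2, 0.2, 0.3]
finger_gap: 85.3
grip_force: 0.0
[ 465.09036948 -259.9821022   151.41974198] [1.79990080e+02 1.10363047e-02 9.98594128e+01]
[[229, 142, 91, 106, 6905]]
((461.4198303222656, -263.51318359375), (90.29627990722656, 111.5594711303711), 9.932682991027832)
```

View pics/w1.png

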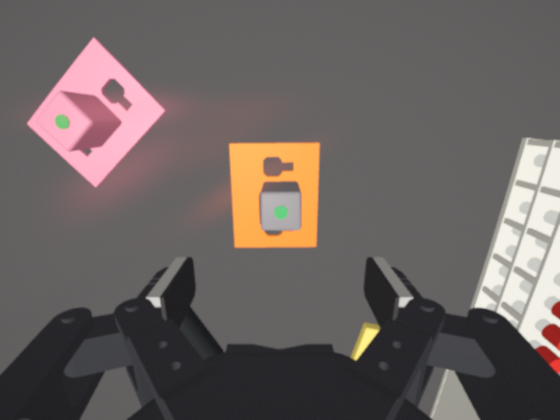

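The picture shows the block top with its green dot at (281,211), the plate axes lined up with the tool, the slots to the right (tool +y), and the pink look-alike well clear. Now descending.

```bash
python3 -m jog '[[0,0,0,-2.8,1.7,25,-1],[0,0,0,0,0,30,-1],[0,0,0,0,0,30,-1],[0,0,0,0,0,25,-1],[0,0,0,0,0,15,-1]]'
python3 -m jog '[[0,0,0,0,0,10,-1],[0,0,0,0,0,2,-1],[0,0,0,0,0,0,-1]]'
python3 -m jog '[[0,0,0,0,0,0,-0.5],[0,0,0,0,0,0,0],[0,0,0,0,0,0,0.3],[0,0,0,0,0,0,1],[0,0,0,0,0,0,1]]' 60
python3 -m jog '[[0,0,0,0,0,0,1],[0,0,0,0,0,0,1],[0,0,0,0,0,0,1]]'
python3 -m jog '[[0,0,0,0,0,-5,1],[0,0,0,0,0,-10,1],[0,0,0,0,0,-10,1],[0,0,0,0,0,0,1],[0,0,0,0,0,0,1]]'
```

```text
time: 2.4
tool_pos: [466.2, -261.4, 24.0]
tcp_rot: [-179.9, -0.1, 99.9]
ft_force: [-0.5, 0.2, -0.2]
finger_gap: 85.5
grip_force: 0.0
time: 2.7
tool_pos: [467.7, -262.7, 15.0]
tcp_rot: [180.0, 0.0, 100.0]
ft_force: [-0.3, -0.1, 0.4]
finger_gap: 85.6
grip_force: 0.0
time: 3.2
tool_pos: [467.7, -262.8, 15.1]
tcp_rot: [179.9, 0.1, 100.0]
ft_force: [-0.1, 0.3, 5.6]
finger_gap: 35.3
grip_force: 61.2
time: 3.5
tool_pos: [467.7, -262.9, 15.1]
tcp_rot: [179.9, 0.1, 100.0]
ft_force: [-1.8, 0.6, 6.6]
finger_gap: 35.3
grip_force: 61.3
time: 4.0
tool_pos: [467.5, -262.7, 39.9]
tcp_rot: [179.9, 0.0, 100.0]
ft_force: [-0.1, 0.5, -3.1]
finger_gap: 35.8
grip_force: 60.3
```

```bash
python3 -m jog '[[0,0,0,0,0,-15,1],[0,0,0,0,0,-30,1],[0,0,0,0,0,-30,1],[0,0,0,5,2,-30,1],[0,0,0,15,5,-30,1]]'
python3 -m jog '[[0,0,0,25,8,-30,1],[0,0,0,30,10,-30,1],[0,0,0,30,10,-15,1],[0,0,0,30,10,0,1],[0,0,0,30,10,0,1]]'
python3 -m jog '[[0,0,0,30,10,0,1],[0,0,0,30,10,0,1],[0,0,0,30,10,0,1],[0,0,0,30,10,0,1],[0,0,0,30,10,0,1]]'
python3 -m jog '[[0,0,0,28,10,0,1],[0,0,0,20,8,0,1],[0,0,0,5,5,0,1],[0,0,0,0,0,0,1],[0,0,0,0,0,0,1]]'
python3 - <<'E'
from bench import r
from h import *
p=r.sense(); s=r.snapshot("wrist"); np.savez("w2.npz",pos=p["tool_pos"],rot=p["tcp_rot"],**s)
cv2.imwrite("pics/w2.png",s["pixels"][:,:,::-1]); print(p["tool_pos"],p["tcp_rot"],p["ft_force"])
E
```

```text
time: 4.5
tool_pos: [470.3, -242.1, 176.3]
tcp_rot: [180.0, 0.0, 99.9]
ft_force: [0.7, 0.3, -3.7]
finger_gap: 35.1
grip_force: 60.4
time: 5.0
tool_pos: [493.0, -89.3, 251.1]
tcp_rot: [179.9, 0.1, 100.0]
ft_force: [0.6, 0.4, -4.1]
finger_gap: 34.9
grip_force: 60.5
time: 5.5
tool_pos: [515.6, 67.3, 250.0]
tcp_rot: [180.0, 0.0, 100.0]
ft_force: [1.1, 0.9, -2.9]
finger_gap: 35.1
grip_force: 60.5
time: 6.0
tool_pos: [529.2, 121.5, 249.5]
tcp_rot: [-180.0, 0.0, 100.0]
ft_force: [0.2, 0.3, -4.1]
finger_gap: 35.3
grip_force: 60.5
[529.17657784 121.48884943 249.46344291] [-1.79979031e+02  2.63023002e-02  9.99885663e+01] [ 0.23292285  0.29135098 -4.09753799]
```

View pics/w2.png

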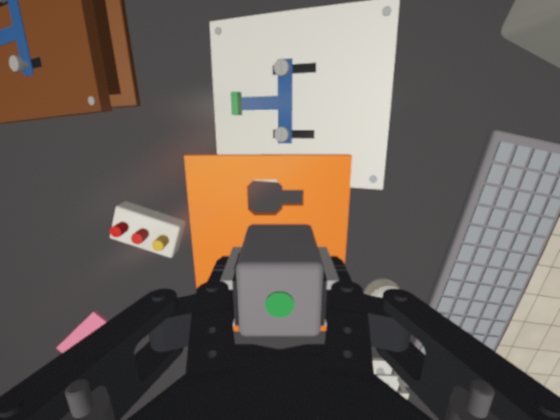

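```bash
cat > m2.py <<'E'
from h import *
z=np.load("w2.npz"); s={k:(z[k] if z[k].ndim else float(z[k])) for k in z.files}
c=cam(s,dict(tool_pos=z["pos"],tcp_rot=z["rot"])); im=z["pixels"]
hsv=cv2.cvtColor(im,cv2.COLOR_RGB2HSV)
m=np.zeros(im.shape[:2],np.uint8); m[0:195,200:400]=cv2.inRange(hsv,(0,0,180),(180,45,255))[0:195,200:400]
h=cv2.convexHull(max(cv2.findContours(m,0,2)[0],key=cv2.contourArea)); print("deck",cv2.approxPolyDP(h,4,True).reshape(-1,2).tolist())
# heads: within box, darker grey low-sat
st=[]
for b in ((268,55,296,80),(268,122,296,147)):
    sub=hsv[b[1]:b[3],b[0]:b[2]]; q=cv2.inRange(sub,(0,0,95),(180,60,185))
    N,l,stt,ce=cv2.connectedComponentsWithStats(q); i=1+stt[1:,4].argmax(); (u,v),rad=cv2.minEnclosingCircle(max(cv2.findContours((l==i).astype(np.uint8),0,1)[0],key=cv2.contourArea))
    print("head",u+b[0],v+b[1],rad,stt[i].tolist(),ce[i]+b[:2]); st.append((u+b[0],v+b[1]))
# plate edge y=+55, tool frame
o=cv2.inRange(hsv,(4,110,90),(20,255,255)); e=[(x,np.where(o[:,x])[0][0]) for x in range(200,341,10)]; print("edge",e[0],e[-1])
ct=dict(c); ct["c2w"]=s["hand_eye"]
P=onplane(ct,[(x,y-.5) for x,y in e],np.array([0,0,10.]),np.array([0,0,1.])); print("edge in tool",P[0].round(1),P[-1].round(1))
L=[np.where(o[y])[0] for y in (165,180,215)]; P=onplane(ct,[(q[0]-.5,y) for q,y in zip(L,(165,180,215))]+[(q[-1]+.5,y) for q,y in zip(L,(165,180,215))],np.array([0,0,10.]),np.array([0,0,1.])); print(P.round(1))
Rd=Ro.from_euler('zy',[0,0]).as_matrix()
def deck(yaw): return (Ro.from_euler('z',yaw,degrees=True)*Ro.from_euler('y',-20,degrees=True)).as_matrix()
R=deck(9.7); n=R[:,2]; p0=np.array([526.,213.5,76.1])
H=onplane(c,st,p0+12*n,n); print("heads world",H.round(1),"deck frame",((H-p0)@R).round(1))
d=H[0]-H[1]; print("sep",np.linalg.norm(d),"yaw",np.degrees(np.arctan2(-d[0],d[1])))
E
python3 m2.py
```

```text
deck [[398, 0], [382, 188], [354, 187], [217, 153], [210, 22]]
head 283.72222232818604 68.31481456756592 12.623944282531738 [4, 3, 24, 22, 261] [280.96551724  67.05363985]
head 284.5 132.5 12.349188804626465 [5, 0, 23, 22, 241] [281.43153527 134.60580913]
edge (200, np.int64(154)) (340, np.int64(155))
edge in tool [ 56.  -40.9  10. ] [55.5 32.4 10. ]
[[ 50.  -50.2  10. ]
 [ 41.9 -50.4  10. ]
 [ 22.1 -49.9  10. ]
 [ 50.   38.3  10. ]
 [ 41.9  38.3  10. ]
 [ 22.2  39.1  10. ]]
heads world [[512.7 242.7  85.9]
 [524.3 182.9  86.4]] deck frame [[ -4.3  31.   12. ]
 [ -2.9 -29.9  12. ]]
sep 60.91553974539954 yaw 10.994379343941958
```

```bash
cat >> m2.py <<'E'
print('---')
g=cv2.cvtColor(im,cv2.COLOR_RGB2GRAY)
st=[(281,67.1),(281.7,134.3)]
H=onplane(c,st,p0+12.5*n,n); d=H[0]-H[1]; print("heads",H.round(1),((H-p0)@R).round(1),np.linalg.norm(d),np.degrees(np.arctan2(-d[0],d[1])))
# deck edges: left x (low) edge rows 40..145 ; right rows 20..180
w=m>0
for nm,px in (("low",[(np.where(w[y])[0][0]-.5,y) for y in range(35,146,10)]),("high",[(np.where(w[y])[0][-1]+.5,y) for y in range(20,181,10)]),("top",[(x,np.where(w[:,x])[0][0]-.5) for x in range(220,341,10)])):
    Q=(onplane(c,px,p0,n)-p0)@R; k=1 if nm!="top" else 0
    f=np.polyfit(Q[:,k],Q[:,1-k],1); print(nm,"offset at 0",f[1].round(1),"angle",np.degrees(f[0]).round(2), "res",np.std(Q[:,1-k]-np.polyval(f,Q[:,k])).round(2))
E
python3 m2.py | sed 1,/---/d
```

```text
heads [[509.9 243.4  85.5]
 [521.8 180.6  85.9]] [[ -7.   32.2  12.5]
 [ -5.7 -31.7  12.5]] 63.89968485422586 10.75731839854454
low offset at 0 -92.3 angle -0.47 res 0.36
high offset at 0 96.6 angle -0.14 res 0.18
top offset at 0 85.2 angle 0.28 res 0.25
```

Studs are at (281,67) and (282,134), 63.9 mm apart, which matches the 64 given. The deck yaw is about 10°, the same as the tool. The held plate shows at tool y -50 to +38, so it is centred. Next I tilt 20° and go to a hover about 46 mm above the heads.

```bash
python3 -m jog '[[-5,0,0,0,0,0,1],[-5,0,0,10,0,0,1],[-5,0,0,20,0,0,1],[-5,0,0,20,0,0,1],[0,0,0,20,0,0,1]]'
python3 -m jog '[[0,0,0,15,-5,10,1],[0,0,0,6,-15,25,1],[0,0,0,0,-15,30,1],[0,0,0,0,-7,20,1],[0,0,0,0,-3.6,8.3,1]]'
python3 -m jog '[[0,0,0,0,0,0,1],[0,0,0,0,0,0,1],[0,0,0,0,0,0,1]]'
cat > d.py <<'E'
from bench import r
from h import *
import sys
A=np.array([515.85,212.0,85.7]); R=(Ro.from_euler('z',10,degrees=True)*Ro.from_euler('y',-20,degrees=True)).as_matrix(); B=A-12.5*R[:,2]  # studs' base on the deck
def st():
    p=r.sense(); Rt=Ro.from_euler('xyz',p["tcp_rot"],degrees=True).as_matrix()
    k=p["tool_pos"]+Rt@np.array([.3,-8,15]); E=R.T@Rt@np.array([[0,1,0],[1,0,0],[0,0,-1.]])
    print("t",round(p["time"],2),"keyhole rel studs, deck frame",((k-B)@R).round(2),"rotvec",np.degrees(Ro.from_matrix(E).as_rotvec()).round(2),"F deck",(R.T@p["ft_force"]).round(1)); return p
if __name__=="__main__": st()
E
python3 d.py
```

```text
time: 6.55
tool_pos: [514.8, 189.9, 247.3]
tcp_rot: [160.0, 0.0, 99.9]
ft_force: [0.4, 0.1, -3.3]
finger_gap: 35.5
grip_force: 61.2
time: 7.05
tool_pos: [500.9, 208.3, 142.8]
tcp_rot: [160.3, 0.1, 99.9]
ft_force: [-0.0, 0.7, -2.1]
finger_gap: 35.4
grip_force: 61.3
time: 7.35
tool_pos: [504.1, 210.0, 148.2]
tcp_rot: [159.8, -0.0, 100.0]
ft_force: [0.8, -0.2, -2.0]
finger_gap: 35.4
grip_force: 61.3
t 7.35 keyhole rel studs, deck frame [ 2.23  0.42 60.33] rotvec [ 0.01 -0.18 -0.04] F deck [ 0.  -0.3 -2.1]
```

```bash
python3 -m jog '[[0,0,0,-0.4,-2,12,1],[0,0,0,0,0,15,1],[0,0,0,0,0,8,1],[0,0,0,0,0,4,1],[0,0,0,0,0,0,1]]'
python3 -m jog '[[0,0,0,0,0,0,1],[0,0,0,0,0,0,1]]'
python3 - <<'E'
from d import *
p=st(); s=r.snapshot("wrist"); s2=r.snapshot("side"); s3=r.snapshot("scene")
np.savez("w3.npz",pos=p["tool_pos"],rot=p["tcp_rot"],**s)
a=cv2.resize(s["pixels"][120:270,180:380,::-1],(800,600),interpolation=cv2.INTER_CUBIC)
cv2.imwrite("pics/w3.png",a)
E
```

```text
time: 7.85
tool_pos: [513.8, 211.4, 107.9]
tcp_rot: [160.1, 0.0, 100.0]
ft_force: [0.6, 0.8, -2.1]
finger_gap: 35.4
grip_force: 61.3
time: 8.05
tool_pos: [514.5, 211.7, 109.5]
tcp_rot: [159.9, -0.0, 100.0]
ft_force: [0.4, 0.2, -2.8]
finger_gap: 35.9
grip_force: 61.3
t 8.05 keyhole rel studs, deck frame [-1.17  0.24 20.29] rotvec [ 0.01 -0.06  0.  ] F deck [-0.5  0.1 -2.8]
```

View pics/w3.png

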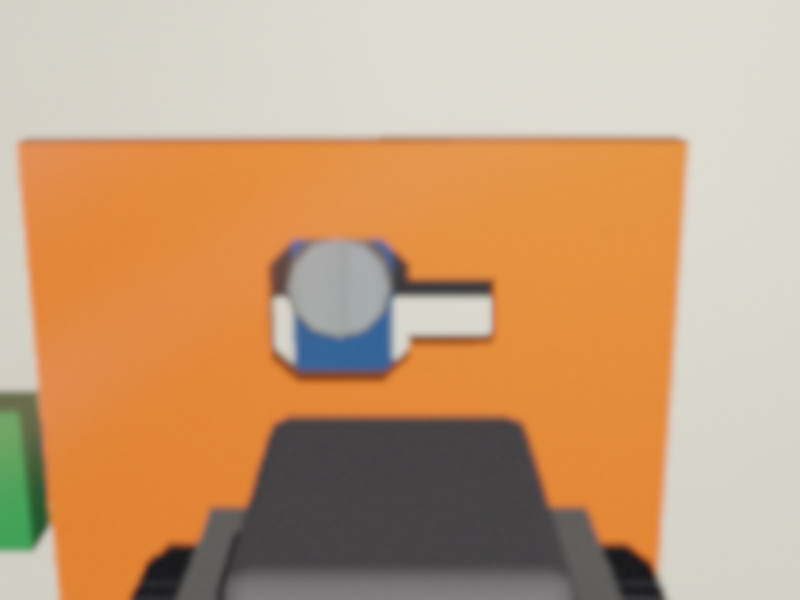

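Picture: the head shows through the +y entry hole, head centre at crop (340,288) and hole centre at (340,309). I'll work out the offset.

Run:
```python
from h import *
z=np.load("w3.npz"); s={k:(z[k] if z[k].ndim else float(z[k])) for k in z.files}
c=cam(s,dict(tool_pos=z["pos"],tcp_rot=z["rot"])); c["c2w"]=s["hand_eye"]; Z=np.array([0,0,1.])
f=lambda l:[(180+(u+.5)/4-.5,120+(v+.5)/4-.5) for u,v in l]
print("hole rim L,R,T,B",onplane(c,f([(272,309),(408,309),(340,239),(340,377)]),10*Z,Z).round(1).tolist())
for h in (9,10.5): print("head c,L,R,T,B",onplane(c,f([(340,288),(289,288),(392,288),(340,239),(340,338)]),(15+20.3-h)*Z,Z).round(1).tolist())
print("plate edges",onplane(c,f([(20,142),(686,140),(350,139)]),10*Z,Z).round(1).tolist())
```

```text
hole rim L,R,T,B [[32.6, -16.4, 10.0], [32.6, 2.1, 10.0], [42.3, -7.0, 10.0], [22.9, -7.3, 10.0]]
head c,L,R,T,B [[31.7, -8.0, 26.3], [31.7, -15.6, 26.3], [31.7, -0.2, 26.3], [39.1, -7.9, 26.3], [23.9, -8.1, 26.3]]
head c,L,R,T,B [[32.0, -7.9, 24.8], [32.0, -15.5, 24.8], [32.1, -0.2, 24.8], [39.4, -7.8, 24.8], [24.3, -8.0, 24.8]]
plate edges [[55.2, -48.9, 10.0], [55.5, 38.4, 10.0], [55.5, -5.6, 10.0]]
```

```bash
python3 -m jog '[[0,0,0,-0.6,-0.8,1,1],[0,0,0,0,0,2,1],[0,0,0,0,0,2,1],[0,0,0,0,0,0,1],[0,0,0,0,0,0,1]]'
python3 d.py; python3 -m jog '[[0,0,0,0,0,1,1],[0,0,0,0,0,1,1],[0,0,0,0,0,1,1],[0,0,0,0,0,0,1]]'; python3 d.py
python3 -m jog '[[0,0,0,0,0,0.7,1],[0,0,0,0,0,0,1]]'; python3 d.py
```

```text
time: 8.7
tool_pos: [515.0, 211.0, 103.5]
tcp_rot: [160.0, 0.0, 100.0]
ft_force: [-0.0, -0.0, -3.0]
finger_gap: 35.2
grip_force: 61.3
t 8.7 keyhole rel studs, deck frame [-2.82 -0.51 14.56] rotvec [-0.    0.02  0.  ] F deck [-1.  -0.  -2.8]
time: 9.1
tool_pos: [516.1, 211.2, 100.7]
tcp_rot: [160.0, 0.0, 100.0]
ft_force: [-0.1, -0.1, -1.8]
finger_gap: 35.3
grip_force: 61.3
t 9.1 keyhole rel studs, deck frame [-2.79 -0.49 11.56] rotvec [-0.    0.02  0.  ] F deck [-0.7 -0.1 -1.6]
time: 9.3
tool_pos: [516.4, 211.3, 100.2]
tcp_rot: [160.0, 0.0, 100.0]
ft_force: [0.1, -0.1, -2.6]
finger_gap: 35.4
grip_force: 61.3
t 9.3 keyhole rel studs, deck frame [-2.69 -0.51 10.95] rotvec [-0.    0.01  0.  ] F deck [-0.8 -0.2 -2.4]
```

```bash
python3 -m jog '[[0,0,0,0.1,0.7,0,1],[0,0,0,0,0,0,1],[0,0,0,0,0,0,1]]' >/dev/null; python3 d.py; python3 -m jog '[[0,0,0,0,0,0.8,1],[0,0,0,0,0,0.8,1],[0,0,0,0,0,0,1]]' >/dev/null; python3 d.py
python3 -m jog '[[0,0,0,0,0,0.8,1],[0,0,0,0,0,0.8,1],[0,0,0,0,0,0,1]]'>/dev/null; python3 d.py
```

```text
t 9.6 keyhole rel studs, deck frame [-1.85 -0.37 11.08] rotvec [ 0.   -0.01 -0.  ] F deck [-0.5 -0.4 -2.6]
t 9.9 keyhole rel studs, deck frame [-2.13 -0.43  9.25] rotvec [-0.    0.02 -0.  ] F deck [-1.8  0.2 -3. ]
t 10.2 keyhole rel studs, deck frame [-2.09 -0.4   7.67] rotvec [-0.    0.02  0.  ] F deck [-0.1  0.2 -2.4]
```

```bash
for i in 1 2; do :; done; python3 -m jog '[[0,0,0,0,0,0.8,1],[0,0,0,0,0,0.8,1],[0,0,0,0,0,0.8,1],[0,0,0,0,0,0,1]]'>/dev/null; python3 d.py; python3 -m jog '[[0,0,0,0,0,0.8,1],[0,0,0,0,0,0.8,1],[0,0,0,0,0,0,1]]'>/dev/null; python3 d.py; python3 -m jog '[[0,0,0,0,0,0.7,1],[0,0,0,0,0,0.7,1],[0,0,0,0,0,0,1]]'>/dev/null; python3 d.py
```

```text
t 10.6 keyhole rel studs, deck frame [-2.1  -0.39  5.29] rotvec [-0.    0.02  0.  ] F deck [-1.1 -0.1 -2.4]
t 10.9 keyhole rel studs, deck frame [-2.04 -0.41  3.7 ] rotvec [-0.    0.01  0.  ] F deck [-1.6  0.7 -3.5]
t 11.2 keyhole rel studs, deck frame [-2.02 -0.4   2.33] rotvec [-0.    0.01 -0.  ] F deck [-1.  -0.5 -2.3]
```

```bash
python3 -m jog '[[0,0,0,0,0,0.5,1],[0,0,0,0,0,0.5,1],[0,0,0,0,0,0,1]]'>/dev/null; python3 d.py; python3 -m jog '[[0,0,0,0,0,0.5,1],[0,0,0,0,0,0,1]]'>/dev/null; python3 d.py; python3 -m jog '[[0,0,0,0,0,0.5,1],[0,0,0,0,0,0,1]]'>/dev/null; python3 d.py
```

```text
t 11.5 keyhole rel studs, deck frame [-2.01 -0.39  1.36] rotvec [-0.    0.01 -0.  ] F deck [-0.2  0.7 -2.5]
t 11.7 keyhole rel studs, deck frame [-1.95 -0.38  0.89] rotvec [-0.  0.  0.] F deck [-0.1  0.4 -3.1]
t 11.9 keyhole rel studs, deck frame [-1.96 -0.38  0.39] rotvec [-0.  0.  0.] F deck [-0.2  0.1 -2.2]
```

```bash
python3 -m jog '[[0,0,0,0,0,0.4,1],[0,0,0,0,0,0,1]]'>/dev/null; python3 d.py; python3 -m jog '[[0,0,0,0,0,0.4,1],[0,0,0,0,0,0,1]]'>/dev/null; python3 d.py; python3 -m jog '[[0,0,0,0,0,0.4,1],[0,0,0,0,0,0,1]]'>/dev/null; python3 d.py
```

```text
t 12.1 keyhole rel studs, deck frame [-1.99 -0.38 -0.03] rotvec [-0.    0.01  0.  ] F deck [-1.3 -0.5 -2.9]
t 12.3 keyhole rel studs, deck frame [-1.98 -0.37 -0.43] rotvec [-0.  0.  0.] F deck [-0.  -0.6 -2.6]
t 12.5 keyhole rel studs, deck frame [-1.98 -0.39 -0.82] rotvec [-0.  0.  0.] F deck [-1.1 -0.  -2.6]
```

```bash
python3 -m jog '[[0,0,0,0,0,0.4,1],[0,0,0,0,0,0,1]]'>/dev/null; python3 d.py; python3 -m jog '[[0,0,0,0,0,0.4,1],[0,0,0,0,0,0,1]]'>/dev/null; python3 d.py
```

```text
t 12.7 keyhole rel studs, deck frame [-2.01 -0.37 -1.23] rotvec [-0.    0.01  0.  ] F deck [-1.  -0.6 -2.2]
t 12.9 keyhole rel studs, deck frame [-1.89 -0.37 -1.44] rotvec [ 0.  0. -0.] F deck [-3.2  0.5 -0.2]
```

Run:
```python
from bench import r
from h import *
s=r.snapshot("wrist"); a=cv2.resize(s["pixels"][120:270,180:380,::-1],(560,420),interpolation=cv2.INTER_CUBIC)
q=r.snapshot("side"); b=cv2.resize(q["pixels"][130:210,190:300,::-1],(240,175),interpolation=cv2.INTER_CUBIC)
o=np.zeros((420,800,3),np.uint8); o[:,:560]=a; o[:175,560:]=b; cv2.imwrite("pics/w4.png",o)
```

```text
(no output)
```

View pics/w4.png

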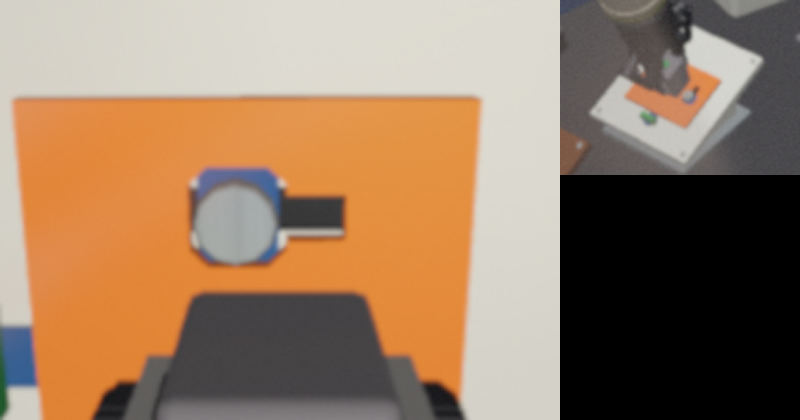

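The plate is down over both studs; the head fills the hole at (236,222) in the crop. Contact has only just begun, about 2 N. Now the slide down the slope, watching the force.

```bash
python3 -m jog '[[0,0,0,0,0,0.2,1],[0,0,0,0,0,0,1]]'>/dev/null; python3 d.py; python3 -m jog '[[0,0,0,0,-1,0,1],[0,0,0,0,-1,0,1],[0,0,0,0,0,0,1]]'>/dev/null; python3 d.py; python3 -m jog '[[0,0,0,0,-1,0,1],[0,0,0,0,-1,0,1],[0,0,0,0,0,0,1]]'>/dev/null; python3 d.py
```

```text
t 13.2 keyhole rel studs, deck frame [-1.91 -0.36 -1.47] rotvec [-0.    0.01  0.  ] F deck [-5.2 -0.7  5.7]
t 13.5 keyhole rel studs, deck frame [-3.21 -0.27 -1.44] rotvec [ 0.01 -0.08 -0.  ] F deck [1.6 0.2 0.3]
t 13.8 keyhole rel studs, deck frame [-5.42 -0.31 -1.46] rotvec [ 0.01 -0.06  0.  ] F deck [ 1.7 -0.   2. ]
```

```bash
python3 -m jog '[[0,0,0,0,-1,0,1],[0,0,0,0,-1,0,1],[0,0,0,0,0,0,1]]'>/dev/null; python3 d.py; python3 -m jog '[[0,0,0,0,-1,0,1],[0,0,0,0,-1,0,1],[0,0,0,0,0,0,1]]'>/dev/null; python3 d.py; python3 -m jog '[[0,0,0,0,-1,0,1],[0,0,0,0,-1,0,1],[0,0,0,0,0,0,1]]'>/dev/null; python3 d.py
```

```text
t 14.1 keyhole rel studs, deck frame [-7.46 -0.32 -1.46] rotvec [ 0.01 -0.05 -0.  ] F deck [2.8 0.2 4.6]
t 14.4 keyhole rel studs, deck frame [-9.48 -0.32 -1.48] rotvec [ 0.01 -0.05  0.  ] F deck [2.8 0.1 4.5]
t 14.7 keyhole rel studs, deck frame [-11.5   -0.34  -1.49] rotvec [ 0.01 -0.05 -0.  ] F deck [2.8 0.  5.2]
```

```bash
python3 -m jog '[[0,0,0,0,-1,-0.1,1],[0,0,0,0,-1,0,1],[0,0,0,0,0,0,1]]'>/dev/null; python3 d.py; python3 -m jog '[[0,0,0,0,-1,0,1],[0,0,0,0,-1,0,1],[0,0,0,0,0,0,1]]'>/dev/null; python3 d.py; python3 -m jog '[[0,0,0,0,-0.5,0,1],[0,0,0,0,-0.5,0,1],[0,0,0,0,-0.5,0,1],[0,0,0,0,0,0,1]]'>/dev/null; python3 d.py
```

```text
t 15.0 keyhole rel studs, deck frame [-13.66  -0.36  -1.47] rotvec [ 0.   -0.04  0.  ] F deck [ 3.1 -0.5  5. ]
t 15.3 keyhole rel studs, deck frame [-15.71  -0.33  -1.48] rotvec [ 0.01 -0.04 -0.  ] F deck [3.2 0.4 5.6]
t 15.7 keyhole rel studs, deck frame [-17.14  -0.35  -1.48] rotvec [ 0.01 -0.04 -0.  ] F deck [3.3 0.2 5.4]
```

```bash
python3 -m jog '[[0,0,0,0,-0.4,0,1],[0,0,0,0,-0.4,0,1],[0,0,0,0,0,0,1]]'>/dev/null; python3 d.py; python3 -m jog '[[0,0,0,0,-0.4,0,1],[0,0,0,0,-0.4,0,1],[0,0,0,0,0,0,1]]'>/dev/null; python3 d.py; python3 -m jog '[[0,0,0,0,-0.3,0,1],[0,0,0,0,0,0,1]]'>/dev/null; python3 d.py
```

```text
t 16.0 keyhole rel studs, deck frame [-17.94  -0.33  -1.49] rotvec [ 0.01 -0.04 -0.  ] F deck [ 3.4 -0.7  4.1]
t 16.3 keyhole rel studs, deck frame [-18.74  -0.33  -1.49] rotvec [ 0.01 -0.04  0.  ] F deck [3.2 0.1 4.7]
t 16.5 keyhole rel studs, deck frame [-19.02  -0.33  -1.5 ] rotvec [ 0.01 -0.04  0.  ] F deck [ 3.4 -0.5  5.3]
```

```bash
python3 -m jog '[[0,0,0,0,-0.3,0,1],[0,0,0,0,0,0,1]]'>/dev/null; python3 d.py; python3 -m jog '[[0,0,0,0,-0.3,0,1],[0,0,0,0,0,0,1]]'>/dev/null; python3 d.py; python3 -m jog '[[0,0,0,0,-0.2,0,1],[0,0,0,0,0,0,1]]'>/dev/null; python3 d.py
```

```text
t 16.7 keyhole rel studs, deck frame [-19.26  -0.35  -1.47] rotvec [ 0.   -0.05  0.  ] F deck [ 3.4 -0.2  4.6]
t 16.9 keyhole rel studs, deck frame [-19.61  -0.35  -1.5 ] rotvec [ 0.   -0.04  0.  ] F deck [3.8 0.5 4.7]
t 17.1 keyhole rel studs, deck frame [-19.8   -0.35  -1.5 ] rotvec [ 0.   -0.04 -0.  ] F deck [4.1 0.2 4.4]
```

```bash
python3 -m jog '[[0,0,0,0,-0.2,0,1],[0,0,0,0,0,0,1]]'>/dev/null; python3 d.py; python3 -m jog '[[0,0,0,0,-0.2,0,1],[0,0,0,0,0,0,1]]'>/dev/null; python3 d.py
```

```text
t 17.3 keyhole rel studs, deck frame [-19.95  -0.34  -1.48] rotvec [ 0.01 -0.05 -0.  ] F deck [ 4.  -0.3  4.2]
t 17.5 keyhole rel studs, deck frame [-20.09  -0.35  -1.49] rotvec [ 0.01 -0.05 -0.  ] F deck [ 6.1 -0.2  4. ]
```

```bash
python3 -m jog '[[0,0,0,0,-0.2,0,1],[0,0,0,0,0,0,1]]'>/dev/null; python3 d.py
python3 - <<'E'
from bench import r
from h import *
s=r.snapshot("wrist"); a=cv2.resize(s["pixels"][120:270,180:380,::-1],(560,420),interpolation=cv2.INTER_CUBIC)
cv2.imwrite("pics/w5.png",a)
E
```

```text
t 17.7 keyhole rel studs, deck frame [-20.13  -0.34  -1.47] rotvec [ 0.01 -0.07  0.  ] F deck [6.4 0.1 2. ]
```

View pics/w5.png

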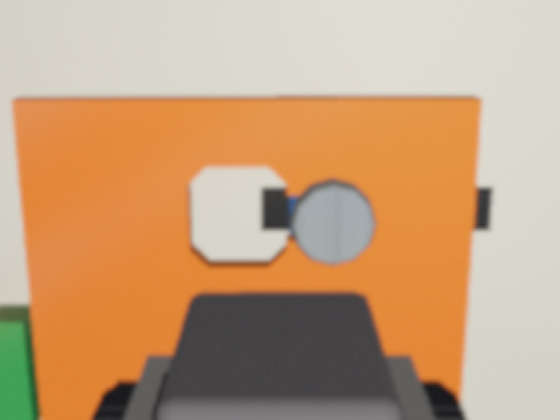

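The plate is home: the stud head is at the slot end (333,222), and the plate moved 18.2 mm before meeting the stop at about 6 N. Releasing.

```bash
python3 -m jog '[[0,0,0,0,0,0,0.3],[0,0,0,0,0,0,0],[0,0,0,0,0,0,-0.5],[0,0,0,0,0,0,-1],[0,0,0,0,0,0,-1]]'
python3 -m jog '[[0,0,0,0,0,0,-1],[0,0,0,0,0,0,-1],[0,0,0,0,0,0,-1]]'
python3 -m jog '[[0,0,0,0,0,-5,-1],[0,0,0,0,0,-15,-1],[0,0,0,0,0,-25,-1],[0,0,0,0,0,-25,-1],[0,0,0,0,0,-20,-1]]'
python3 -m jog '[[0,0,0,0,0,-20,-1],[0,0,0,0,0,-10,-1],[0,0,0,0,0,0,-1],[0,0,0,0,0,0,-1]]'
python3 - <<'E'
from bench import r
from h import *
p=r.sense(); s=r.snapshot("wrist"); cv2.imwrite("pics/w6.png",s["pixels"][:,:,::-1])
E
```

```text
time: 18.25
tool_pos: [503.1, 209.0, 81.2]
tcp_rot: [160.1, 0.0, 100.0]
ft_force: [-0.4, -0.1, 0.3]
finger_gap: 83.5
grip_force: 0.0
time: 18.55
tool_pos: [503.9, 209.2, 82.1]
tcp_rot: [160.0, -0.0, 100.0]
ft_force: [0.5, 0.7, -0.2]
finger_gap: 85.5
grip_force: 0.0
time: 19.05
tool_pos: [473.5, 203.9, 168.6]
tcp_rot: [159.9, -0.0, 100.0]
ft_force: [0.1, -0.7, 0.5]
finger_gap: 85.5
grip_force: 0.0
time: 19.45
tool_pos: [463.4, 202.1, 194.4]
tcp_rot: [160.0, 0.0, 100.0]
ft_force: [-0.5, -0.5, -0.2]
finger_gap: 85.8
grip_force: 0.0
```

View pics/w6.png

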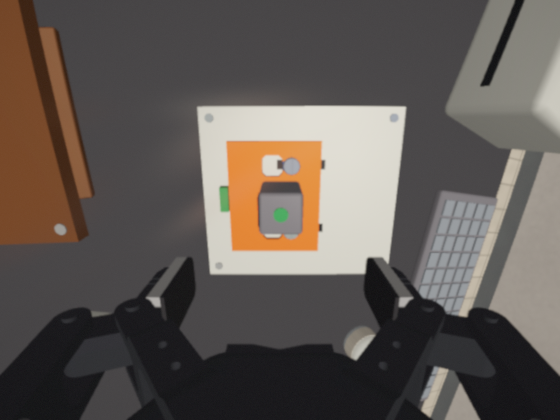

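The reader sits square on the deck. Heads are at the slot ends (291,166), the flag is against the plate's lower edge (225,199), and the robot is clear.

```bash
python3 -c "
from bench import r
print(r.hand_in())"
```

```text
the job is handed in; nothing more can be done
None
```

The tube reader is mounted on the white stand, slid fully home behind both stud heads with the seat flag pushed in, and released; the job is handed in, but no verdict came back (about 19.5 s used, highest sensed force about 8 N).

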